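Stack the loaded model cases by weight

TASK

The three low aluminium cases look alike but hold different loads, so lift them to feel their weights. Stack the heaviest squarely on the lid of the taller aluminium case and the second heaviest squarely on top of that one, edges flush and each set down without a bang, so that the column is not top-heavy. Leave the lightest case lying where it was, do not shove the taller case, and do not disturb the wax models and tools around.

Things in the scene. Friction and masses are not known exactly. Their poses are not given: they have to be found in the camera images.
- base_mid (a point): the taller closed aluminium case, bottom of the column, about 1.8 kg, loose on the bench: 120 x 58 mm like the others but 60 mm high, flat lid. This point is its centre, 30 mm above the bench; x along its length, y across its width, z up.
- case_a_mid (a point): closed aluminium case, one of three that look exactly alike: 120 x 58 x 44 mm high, lying flat, flat lid, a thin pressed frame on the lid, dark lid corners, a small clasp on each short end. One weighs about 0.68 kg, one about 0.43 kg, one about 0.20 kg (10 % either way); which is which changes from time to time and cannot be seen. The load sits at its middle. This point is its centre, 22 mm above its underside; x along its 120 mm length, y across its 58 mm width, z up.
- case_b_mid (a point): closed aluminium case, one of three that look exactly alike: 120 x 58 x 44 mm high, lying flat, flat lid, a thin pressed frame on the lid, dark lid corners, a small clasp on each short end. One weighs about 0.68 kg, one about 0.43 kg, one about 0.20 kg (10 % either way); which is which changes from time to time and cannot be seen. The load sits at its middle. This point is its centre, 22 mm above its underside; x along its 120 mm length, y across its 58 mm width, z up.
- case_c_mid (a point): closed aluminium case, one of three that look exactly alike: 120 x 58 x 44 mm high, lying flat, flat lid, a thin pressed frame on the lid, dark lid corners, a small clasp on each short end. One weighs about 0.68 kg, one about 0.43 kg, one about 0.20 kg (10 % either way); which is which changes from time to time and cannot be seen. The load sits at its middle. This point is its centre, 22 mm above its underside; x along its 120 mm length, y across its 58 mm width, z up.
- canister: bystander: aluminium screw-top canister with a knurled cap, 63 mm across, 86 mm high, standing; origin under its centre
- wax_tube: bystander: stubby green carving-wax ring tube, 60 mm across, 65 mm high, standing; origin under its centre
- carver: bystander: steel wax carving tool with a bronze ferrule, 167 mm long, 13 mm thick, lying along its x axis; origin on the bench under its ferrule
- pendant: bystander: purple wax pendant model on a red wax sprue foot, 30 mm foot, 95 mm high, standing; origin under its foot
- pan: bystander: shallow brass scale pan, 100 mm across, 14 mm high; origin under its centre

How it is judged:
At the end, for the whole second after the job is handed in: The heaviest low case rests flat on the taller case and the second heaviest rests flat on it, each centred on the taller case within 6 mm and turned from it by less than 5 degrees, at rest; the lightest lies flat on the bench within 50 mm of where it started (((horizontal distance between each of case_a_mid, case_b_mid and base_mid below 0.006 m and height (world z) of case_a_mid between 0.077 and 0.087 m and angle between the x axis of each of case_a_mid, case_b_mid and the x axis of base_mid, either way round below 0.09 rad and angle between each of case_a_mid, case_b_mid, case_c_mid's own z axis and vertical below 0.06 rad and linear speed of each of case_a, case_b below 0.02 m/s and height (world z) of case_b_mid between 0.121 and 0.131 m and contact force between case_a and base above 8.5 N and contact force between case_a and case_b between 3 and 5.3 N and height (world z) of case_c_mid below 0.027 m and distance of case_c_mid from where it was at the start of the episode below 0.05 m) or (horizontal distance between each of case_a_mid, case_c_mid and base_mid below 0.006 m and height (world z) of case_a_mid between 0.077 and 0.087 m and angle between the x axis of each of case_a_mid, case_c_mid and the x axis of base_mid, either way round below 0.09 rad and angle between each of case_a_mid, case_c_mid, case_b_mid's own z axis and vertical below 0.06 rad and linear speed of each of case_a, case_c below 0.02 m/s and height (world z) of case_c_mid between 0.121 and 0.131 m and contact force between case_a and base above 8.5 N and contact force between case_a and case_c between 3 and 5.3 N and height (world z) of case_b_mid below 0.027 m and distance of case_b_mid from where it was at the start of the episode below 0.05 m) or (horizontal distance between each of case_b_mid, case_a_mid and base_mid below 0.006 m and height (world z) of case_b_mid between 0.077 and 0.087 m and angle between the x axis of each of case_b_mid, case_a_mid and the x axis of base_mid, either way round below 0.09 rad and angle between each of case_b_mid, case_a_mid, case_c_mid's own z axis and vertical below 0.06 rad and linear speed of each of case_b, case_a below 0.02 m/s and height (world z) of case_a_mid between 0.121 and 0.131 m and contact force between case_b and base above 8.5 N and contact force between case_b and case_a between 3 and 5.3 N and height (world z) of case_c_mid below 0.027 m and distance of case_c_mid from where it was at the start of the episode below 0.05 m) or (horizontal distance between each of case_b_mid, case_c_mid and base_mid below 0.006 m and height (world z) of case_b_mid between 0.077 and 0.087 m and angle between the x axis of each of case_b_mid, case_c_mid and the x axis of base_mid, either way round below 0.09 rad and angle between each of case_b_mid, case_c_mid, case_a_mid's own z axis and vertical below 0.06 rad and linear speed of each of case_b, case_c below 0.02 m/s and height (world z) of case_c_mid between 0.121 and 0.131 m and contact force between case_b and base above 8.5 N and contact force between case_b and case_c between 3 and 5.3 N and height (world z) of case_a_mid below 0.027 m and distance of case_a_mid from where it was at the start of the episode below 0.05 m) or (horizontal distance between each of case_c_mid, case_a_mid and base_mid below 0.006 m and height (world z) of case_c_mid between 0.077 and 0.087 m and angle between the x axis of each of case_c_mid, case_a_mid and the x axis of base_mid, either way round below 0.09 rad and angle between each of case_c_mid, case_a_mid, case_b_mid's own z axis and vertical below 0.06 rad and linear speed of each of case_c, case_a below 0.02 m/s and height (world z) of case_a_mid between 0.121 and 0.131 m and contact force between case_c and base above 8.5 N and contact force between case_c and case_a between 3 and 5.3 N and height (world z) of case_b_mid below 0.027 m and distance of case_b_mid from where it was at the start of the episode below 0.05 m) or (horizontal distance between each of case_c_mid, case_b_mid and base_mid below 0.006 m and height (world z) of case_c_mid between 0.077 and 0.087 m and angle between the x axis of each of case_c_mid, case_b_mid and the x axis of base_mid, either way round below 0.09 rad and angle between each of case_c_mid, case_b_mid, case_a_mid's own z axis and vertical below 0.06 rad and linear speed of each of case_c, case_b below 0.02 m/s and height (world z) of case_b_mid between 0.121 and 0.131 m and contact force between case_c and base above 8.5 N and contact force between case_c and case_b between 3 and 5.3 N and height (world z) of case_a_mid below 0.027 m and distance of case_a_mid from where it was at the start of the episode below 0.05 m))); the robot touches nothing.
It fails at once if the taller case is shoved more than 20 mm or tipped (distance of base_mid from where it was at the start of the episode above 0.02 m or angle between base_mid's own z axis and vertical above 0.15 rad).
It fails at once if a case is dropped or rammed onto the column (arrives faster than 0.3 m/s) ((distance between case_a_mid and base_mid below 0.058 m and linear speed of case_a above 0.3 m/s) or (distance between case_b_mid and base_mid below 0.058 m and linear speed of case_b above 0.3 m/s) or (distance between case_c_mid and base_mid below 0.058 m and linear speed of case_c above 0.3 m/s) or (distance between case_a_mid and case_b_mid below 0.05 m and linear speed of case_a above 0.3 m/s) or (distance between case_a_mid and case_b_mid below 0.05 m and linear speed of case_b above 0.3 m/s) or (distance between case_a_mid and case_c_mid below 0.05 m and linear speed of case_a above 0.3 m/s) or (distance between case_a_mid and case_c_mid below 0.05 m and linear speed of case_c above 0.3 m/s) or (distance between case_b_mid and case_c_mid below 0.05 m and linear speed of case_b above 0.3 m/s) or (distance between case_b_mid and case_c_mid below 0.05 m and linear speed of case_c above 0.3 m/s)).
It fails at once if a bystander is moved more than 30 mm or knocked over (distance of any of canister, wax_tube, carver, pendant, pan from where it was at the start of the episode above 0.03 m or angle between any of canister, wax_tube, pendant, pan's own z axis and vertical above 0.5 rad).
It also fails if it takes over 72 s, if anything falls off the work surface, if the arm or the gripper's body presses on something with over 40 N, if the wrist force passes 120 N, or if a joint passes its speed limit or range.

ROBOT

A 7-joint arm with a two-finger parallel gripper is mounted at the origin on the work surface. World frame = base frame: x ahead of the robot, y to its left, z up, the work surface at z = 0. Lengths are in m, angles in rad, forces in N, time in s.
With the tool pointing down it reaches from about 0.4 to 0.875 m from the base axis. Payload 19.3 kg.
Tool frame: the origin (TCP) lies on the centre line of the jaws, within the pads' length; the fingertips stand 25 mm ahead of it and the grasp point (between the pads) lies 6 mm ahead of it (tip_reach is the distance from the TCP to the fingertips, in m); z points along the fingers, y is the direction in which the jaws open and shut (so a half turn about z gives the same grasp; the last joint's range is limited). The gripper opens to 85 mm and grips with 20 to 120 N. Pads are 22 mm wide; open, the fingers measure 114 mm over their backs; the gripper's body (76 mm by 85 mm) begins 54 mm behind the grasp point. The pads swing forward as they close: fully open they stand 13 mm farther back than shut.
Start: joints at [1.106, 0.521, -0.036, 1.599, 0.021, 1.021, -0.113], TCP at [0.24, -0.577, 0.256] pointing down, gripper open.
Joint ranges: [-2.91, 2.91], [-0.3, 2.13], [-1.5, 1.42], [0.17, 2.43], [-1.26, 4.41], [0.16, 1.93], [-2.52, 2.52]. Speed limits (rad/s): [1.89, 1.89, 2.39, 2.39, 3.01, 3.01, 3.01].

INTERFACE

Orientations are given as a rotation vector (axis times angle).
In Python, from plant import * gives the robot as it stands.
- The arm moves only by the tool servo_tool, never from a script. Its argument "plan" is a list of rows, each a list of 7 numbers: the turn, a rotation vector about the tool's x, y, z in rad, then the shift along the tool's x, y, z in mm, then the closure, from 0 (fully open) to 1 (shut). A call has 1 to 8 rows; each row shifts and turns the pose as measured when the row begins, along the tool's axes as they then stand; what a row does not reach is not made up. A row lasts 1/10 s, in which the tool goes at most 50 mm and 8.59 degrees, less where a joint would pass 70% of its speed; a pose out of reach is approached as far as the arm can. A call with a gripper value outside its range is refused whole. The fingers move at their own pace and stop on an object; the grip force is fixed at half the most. Time passes only in rows, so rows that do not move let the fingers close. It gives the time, the measured TCP pose, the force and the opening at its end, in the units of the state.
- get_state(): the state, without advancing time (a new reading comes with each control period).
- capture(name): name is "side" or "top"; returns a dict with "pixels" (400x640x3 uint8, blue, green, red), "z_map" (400x640 float32, m along the optical axis (not along the pixel's ray), 0 where there is no reading), "fx", "fy", "cx", "cy" (pixels), "extrinsics" (4x4, takes a point from camera to world coordinates). Camera axes: x right, y down, z forward; pixel columns grow to the right and rows downward; lengths in m; the calibration is good to about 2 mm. A picture is of the moment at which its call begins.
- sign_off(): hands the job in, once; it reports no verdict.
The state is a dict: "time_s": time; "joint_positions": joint angles; "joint_velocities": joint speeds; "joint_torque": joint torques, N m; "ee_pos": TCP position; "tcp_rot": TCP orientation; "force": force on the tool from outside, world axes, zero at the start; "wrist_torque": the same for the moment, N m; "finger_gap": finger opening in m.
Only numpy, scipy, OpenCV 4.12 (cv2) and the standard library are available. Lean on these libraries where they do the work, as an engineer would, in place of code of your own. Each camera call takes 0.05 s, during which the arm holds its last target.

## Working session

There is one attempt and no reset: what is moved stays moved. The work goes in short steps, Python scripts to look and compute and a tool call to move; the robot and the scene stay as the last step left them, time stands still between calls to the robot, and variables do not carry over. Pictures are saved under pics/ and viewed, and the job is handed in when it is done.

Besides the shell and the picture viewer there is one more tool, called after "Request:" by a JSON object that holds its "name" and its "arguments". servo_tool: Moves the arm, as the interface text tells. Its arguments: {"type":"object","properties":{"plan":{"type":"array","items":{"type":"array","items":{"type":"number"}}}},"required":["plan"]}

```bash
ls; mkdir -p pics
python3 - <<'E'
from plant import *
import cv2, numpy as np
s=get_state(); print({k:np.round(v,4) for k,v in s.items()})
for n in ("top","side"):
    c=capture(n); cv2.imwrite(f"pics/{n}0.png",c["pixels"]); np.savez(f"{n}0.npz",**c)
    print(n,c["fx"],c["fy"],c["cx"],c["cy"],np.round(c["extrinsics"],4).tolist())
E
```

```text
pics
{'time_s': np.float64(0.0), 'joint_positions': array([ 1.1058,  0.522 , -0.0363,  1.6   ,  0.0212,  1.0211, -0.1128]), 'joint_velocities': array([-0.0015, -0.0019,  0.0006,  0.0004,  0.0009, -0.001 , -0.    ]), 'joint_torque': array([-7.00000e-04, -9.27115e+01,  1.97960e+00, -3.69933e+01,
        1.78000e-02,  8.20000e-03, -1.00000e-04]), 'ee_pos': array([ 0.2402, -0.5767,  0.2557]), 'tcp_rot': array([-3.0795e+00, -6.1580e-01,  5.0000e-04]), 'force': array([ 0.203 , -0.4127,  0.137 ]), 'wrist_torque': array([-0.0667, -0.0216, -0.006 ]), 'finger_gap': np.float64(0.0856)}
top 388.20804159574516 388.20804159574516 316.17071887637337 196.62646737471337 [[-0.0113, -0.9901, 0.1396, 0.4438], [-0.9993, 0.0162, 0.0336, -0.0153], [-0.0355, -0.1391, -0.9896, 0.8857], [0.0, 0.0, 0.0, 1.0]]
side 418.26757907663614 418.26757907663614 323.55075569493437 199.9631307890058 [[-0.9887, -0.0624, 0.1364, 0.4397], [-0.1489, 0.5166, -0.8432, 0.8041], [-0.0179, -0.854, -0.52, 0.554], [0.0, 0.0, 0.0, 1.0]]
```

View pics/top0.png

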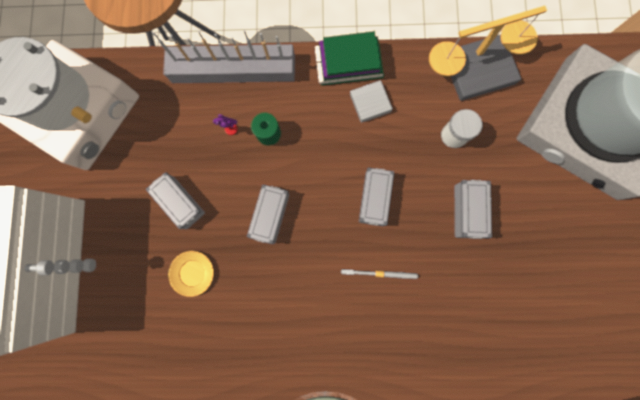

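View pics/side0.png

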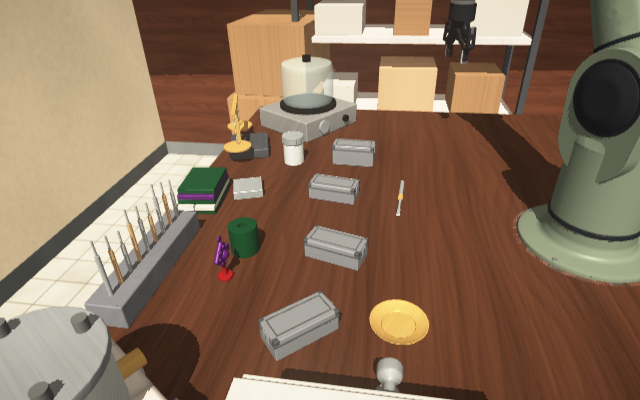

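The four cases lie at about (175,200), (268,214), (377,196) and (474,209) in the top view. Next I measure the lids.

```bash
cat > h.py <<'E'
import numpy as np, cv2
from plant import *
def cloud(c):
    z=c["z_map"].astype(float); v,u=np.mgrid[:z.shape[0],:z.shape[1]]
    P=np.stack([(u-c["cx"])*z/c["fx"],(v-c["cy"])*z/c["fy"],z],-1)
    E=c["extrinsics"]; W=P@E[:3,:3].T+E[:3,3]; W[z<=0]=np.nan; return W
def blobs(W,lo,hi,amin=60,roi=(0.3,0.9,-0.5,0.55)):
    m=(W[...,2]>lo)&(W[...,2]<hi)&(W[...,0]>roi[0])&(W[...,0]<roi[1])&(W[...,1]>roi[2])&(W[...,1]<roi[3])
    n,l,st,ce=cv2.connectedComponentsWithStats(m.astype(np.uint8),connectivity=4)
    out=[]
    for i in range(1,n):
        if st[i,4]<amin: continue
        p=W[l==i]; zt=np.median(p[:,2])
        (cx,cy),(w,h),a=cv2.minAreaRect((p[:,:2]*1000).astype(np.float32))
        if w<h: a+=90; w,h=h,w
        a=(a+90)%180-90
        out.append((ce[i].round(0),np.round(p[:,:2].mean(0)*1000,1),(round(cx,1),round(cy,1)),(round(w,1),round(h,1)),round(a,1),round(zt*1000,1),st[i,4]))
    return out
E
python3 - <<'E'
from h import *
for n in("top","side"):
    W=cloud(np.load(n+"0.npz")); 
    m=(abs(W[...,2])<.015); print(n,"table",np.nanmedian(W[m][:,2]))
    for lo,hi in((.036,.051),(.052,.068),(.07,.1)):
        print(lo,hi)
        for b in blobs(W,lo,hi): print("  ",*b)
E
```

```text
top table -0.00014969978724055366
0.036 0.051
   [229.  66.] [869.8 210.4] (874.7, 213.5) (300.1, 50.5) 89.9 49.2 2045
   [341.  70.] [854.6 -46.9] (872.2, -69.0) (133.3, 60.8) -86.7 46.4 270
   [124. 103.] [787.2 455.8] (787.1, 455.8) (79.8, 9.9) -20.9 43.5 138
   [103. 130.] [725.3 500.5] (726.0, 500.4) (67.5, 5.0) -32.8 43.2 126
   [538. 140.] [ 679.8 -473.5] (685.5, -469.3) (91.1, 37.3) 19.3 44.5 173
   [452. 137.] [ 692.1 -289.9] (695.0, -292.3) (56.3, 20.6) 40.6 43.1 71
   [ 94. 152.] [673.4 518.8] (673.3, 518.6) (37.1, 4.0) -31.2 44.3 63
   [377. 196.] [ 561.6 -119. ] (562.9, -119.1) (123.2, 59.1) -9.3 43.7 1471
   [173. 200.] [559.9 330.9] (561.5, 333.0) (123.8, 58.9) 41.6 44.0 1424
   [461. 209.] [ 529.7 -297.8] (531.6, -297.7) (118.5, 3.3) -2.8 44.8 128
   [267. 214.] [526.6 120.4] (527.7, 120.7) (122.7, 58.7) -16.0 43.9 1463
   [ 75. 218.] [523.7 549.1] (522.7, 548.4) (74.5, 3.2) -0.0 44.9 98
   [ 89. 265.] [420.6 510.6] (419.9, 515.4) (26.0, 21.2) -0.6 46.5 98
0.052 0.068
   [519.  48.] [ 891.  -446.7] (889.4, -446.1) (63.4, 21.1) -89.9 53.7 167
   [447.  60.] [ 867.6 -28
[... 2378 characters left out ...]
 [304. 118.] [ 706.9 -479.3] (713.2, -473.8) (72.3, 49.1) -4.4 70.9 70
   [292. 137.] [ 704.7 -295.2] (706.8, -304.2) (63.7, 61.6) -80.5 85.5 255
   [144. 235.] [884.8 215.2] (885.1, 214.9) (7.7, 7.2) 33.9 85.6 60
   [220. 245.] [731.8 218.8] (732.1, 215.9) (34.7, 12.4) 85.5 77.3 117
   [135. 246.] [885.  246.3] (885.1, 246.3) (7.9, 7.2) 35.7 86.1 64
   [126. 256.] [885.3 277.2] (885.1, 277.4) (7.7, 5.4) 45.1 85.7 67
   [116. 268.] [885.7 307.9] (885.8, 308.0) (7.9, 5.8) 41.2 83.6 75
   [105. 279.] [885.9 339. ] (886.1, 338.9) (7.9, 6.7) 41.2 84.9 78
   [117. 350.] [782.7 472. ] (787.6, 466.5) (50.7, 13.5) -41.3 89.1 157
   [142. 387.] [719.2 520. ] (719.3, 523.3) (69.2, 32.3) -32.7 89.8 769
```

```bash
cat >> h.py <<'E'
from scipy.spatial.transform import Rotation as R
def to(x,y,z,yaw,src=None):
    s=get_state(); A=R.from_rotvec(s["tcp_rot"]); M=A.as_matrix()
    yw=np.radians(yaw); T=np.array([[np.cos(yw),np.sin(yw),0],[np.sin(yw),-np.cos(yw),0],[0,0,-1]])
    d=np.array([x,y,z])-1000*s["ee_pos"]
    rv=(A.inv()*R.from_matrix(T)).as_rotvec()
    print("t",round(s["time_s"],2),"pos",np.round(1000*s["ee_pos"],1),"yaw",round(np.degrees(np.arctan2(M[1,0],M[0,0])),2),"gap",round(s["finger_gap"]*1000,1),"F",np.round(s["force"],2))
    print(" turn rad",np.round(rv,4)," shift in cur tool",np.round(M.T@d,1)," after turn",np.round(T.T@d,1))
E
python3 -c "
from h import *
to(562.3,-118.8,200,-9.2)"
```

```text
t 0.1 pos [ 240.2 -576.7  255.8] yaw 22.62 gap 85.4 F [ 0.65  0.49 -0.23]
 turn rad [-1.000e-03  3.000e-04  5.553e-01]  shift in cur tool [ 473.4 -298.8   56. ]  after turn [ 244.7 -503.5   55.8]
```

Request:
{"name": "servo_tool", "arguments": {"plan": [[0, 0, 0.139, 38, -24, 4, 0], [0, 0, 0.139, 34, -29, 4, 0], [0, 0, 0.139, 30, -34, 4, 0], [0, 0, 0.139, 25, -37, 4, 0], [0, 0, 0, 20, -40, 4, 0], [0, 0, 0, 20, -40, 4, 0], [0, 0, 0, 20, -40, 4, 0], [0, 0, 0, 20, -40, 4, 0]]}}

```text
time_s: 0.9
ee_pos: [0.4526, -0.2819, 0.2206]
tcp_rot: [-3.127, 0.301, 0.006]
force: [0.7, -1.4, 0.6]
finger_gap: 0.0858
```

```bash
python3 -c "
from h import *
to(562.3,-118.8,100,-9.2)"
```

```text
t 0.9 pos [ 452.6 -281.9  220.6] yaw -11.01 gap 85.8 F [ 0.7  -1.44  0.57]
 turn rad [-0.0001  0.0038 -0.0316]  shift in cur tool [  77.  -181.1  120.3]  after turn [  82.2 -178.6  120.6]
```

Request:
{"name": "servo_tool", "arguments": {"plan": [[0, 0, -0.03, 18, -38, 14, 0], [0, 0, 0, 18, -38, 20, 0], [0, 0, 0, 18, -38, 25, 0], [0, 0, 0, 14, -34, 25, 0], [0, 0, 0, 10, -22, 20, 0], [0, 0, 0, 0, 0, 0, 0]]}}

```text
time_s: 1.5
ee_pos: [0.5636, -0.1139, 0.1118]
tcp_rot: [-3.13, 0.24, 0.004]
force: [-0.3, -0.3, 0.9]
finger_gap: 0.0854
```

```bash
python3 -c "
from h import *
to(562.3,-118.8,31,-9.2)"
```

```text
t 1.5 pos [ 563.6 -113.9  111.8] yaw -8.76 gap 85.4 F [-0.31 -0.29  0.89]
 turn rad [-0.0022  0.0029  0.0077]  shift in cur tool [-0.3  5.2 80.8]  after turn [-0.5  5.  80.8]
```

Request:
{"name": "servo_tool", "arguments": {"plan": [[-0.002, 0.003, 0.008, 0, 5, 5, 0], [0, 0, 0, 0, 0, 15, 0], [0, 0, 0, 0, 0, 25, 0], [0, 0, 0, 0, 0, 20, 0], [0, 0, 0, 0, 0, 10, 0], [0, 0, 0, 0, 0, 0, 0]]}}

```text
time_s: 2.1
ee_pos: [0.5609, -0.1251, 0.0332]
tcp_rot: [3.128, -0.263, 0.002]
force: [0.4, -0.4, 0.7]
finger_gap: 0.0856
```

```bash
python3 -c "
from h import *
to(562.3,-118.8,31,-9.2)"
```

```text
t 2.1 pos [ 560.9 -125.1   33.2] yaw -9.62 gap 85.6 F [ 0.38 -0.41  0.72]
 turn rad [ 0.0023 -0.0015 -0.0073]  shift in cur tool [ 0.4 -6.4  2.2]  after turn [ 0.4 -6.4  2.2]
```

Request:
{"name": "servo_tool", "arguments": {"plan": [[0.001, 0, -0.007, 0, -6, 2, 0], [0, 0, 0, 0, 0, 0, 0], [0, 0, 0, 0, 0, 0, 0]]}}

```text
time_s: 2.4
ee_pos: [0.5625, -0.1198, 0.0327]
tcp_rot: [3.13, -0.254, 0.005]
force: [0.2, 0.0, 0.5]
finger_gap: 0.0853
```

```bash
python3 -c "
from h import *
to(562.3,-118.8,31,-9.2)"
```

```text
t 2.4 pos [ 562.5 -119.8   32.7] yaw -9.27 gap 85.3 F [0.16 0.01 0.55]
 turn rad [ 0.0014 -0.0035 -0.0012]  shift in cur tool [-0.3 -1.   1.7]  after turn [-0.3 -1.   1.7]
```

Request:
{"name": "servo_tool", "arguments": {"plan": [[0, -0.003, 0, 0, -1, 0, 1], [0, 0, 0, 0, 0, 0, 1], [0, 0, 0, 0, 0, 0, 1], [0, 0, 0, 0, 0, 0, 1], [0, 0, 0, 0, 0, 0, 1], [0, 0, 0, 0, 0, 0, 1]]}}

```text
time_s: 3.0
ee_pos: [0.5633, -0.1188, 0.0341]
tcp_rot: [3.13, -0.253, 0.003]
force: [-0.2, 0.4, -0.2]
finger_gap: 0.0572
```

```bash
python3 -c "
from h import *
to(562.3,-118.8,31,-9.2)"
```

```text
t 3.0 pos [ 563.3 -118.8   34.1] yaw -9.26 gap 57.2 F [-0.17  0.39 -0.16]
 turn rad [ 0.0014 -0.0022 -0.001 ]  shift in cur tool [-1.   0.2  3.1]  after turn [-1.   0.2  3.1]
```

Request:
{"name": "servo_tool", "arguments": {"plan": [[0, 0, 0, 0, 0, -6, 1], [0, 0, 0, 0, 0, -15, 1], [0, 0, 0, 0, 0, -15, 1], [0, 0, 0, 0, 0, -6, 1], [0, 0, 0, 0, 0, 0, 1], [0, 0, 0, 0, 0, 0, 1], [0, 0, 0, 0, 0, 0, 1]]}}

```text
time_s: 3.7
ee_pos: [0.5627, -0.1186, 0.0801]
tcp_rot: [3.13, -0.253, 0.003]
force: [-0.3, 0.3, -6.9]
finger_gap: 0.0572
```

Request:
{"name": "servo_tool", "arguments": {"plan": [[0, 0, 0, 0, 0, 0, 1]]}}

```text
time_s: 3.8
ee_pos: [0.5625, -0.1185, 0.0798]
tcp_rot: [3.13, -0.253, 0.002]
force: [1.0, -0.3, -8.5]
finger_gap: 0.057
```

Request:
{"name": "servo_tool", "arguments": {"plan": [[0, 0, 0, 0, 0, 0, 1]]}}

```text
time_s: 3.9
ee_pos: [0.5622, -0.1185, 0.0794]
tcp_rot: [3.13, -0.253, 0.001]
force: [-0.3, 0.1, -7.7]
finger_gap: 0.057
```

```bash
python3 -c "
from h import *
to(562.3,-118.8,31,-9.2)"
```

```text
t 3.9 pos [ 562.2 -118.5   79.4] yaw -9.24 gap 57.0 F [-0.28  0.13 -7.65]
 turn rad [ 0.0014 -0.0005 -0.0008]  shift in cur tool [ 0.1  0.2 48.4]  after turn [ 0.1  0.3 48.4]
```

```bash
python3 -c "
from h import *
to(530.9,-326.3,150,-3.1)"
```

```text
t 3.9 pos [ 562.2 -118.5   79.4] yaw -9.24 gap 57.0 F [-0.28  0.13 -7.65]
 turn rad [ 0.0014 -0.0004 -0.1072]  shift in cur tool [  2.5 210.3 -70.3]  after turn [-20.1 209.2 -70.6]
```

Request:
{"name": "servo_tool", "arguments": {"plan": [[0, 0, 0, 0, 5, -20, 1], [0, 0, -0.02, 0, 20, -30, 1], [0, 0, -0.03, 0, 30, -20, 1], [0, 0, -0.03, -2, 35, 0, 1], [0, 0, -0.03, -4, 35, 0, 1], [0, 0, 0, -4, 30, 0, 1], [0, 0, 0, -4, 20, 0, 1], [0, 0, 0, 0, 10, 0, 1]]}}

```text
time_s: 4.7
ee_pos: [0.5289, -0.3056, 0.1495]
tcp_rot: [3.141, -0.066, -0.007]
force: [0.8, 0.8, -6.9]
finger_gap: 0.0574
```

Request:
{"name": "servo_tool", "arguments": {"plan": [[0, 0, 0, 0, 0, 0, 1], [0, 0, 0, 0, 0, 0, 1]]}}

```text
time_s: 4.9
ee_pos: [0.5286, -0.3059, 0.1489]
tcp_rot: [-3.14, 0.068, 0.008]
force: [-0.2, 0.5, -7.3]
finger_gap: 0.0576
```

```bash
python3 -c "
from h import *
to(530.9,-326.3,110,-3.1)
c=capture('top');cv2.imwrite('pics/top1.png',c['pixels'])
for b in blobs(cloud(c),.045,.2,30,(.4,.65,-.45,-.2)): print(*b)"
```

```text
t 4.9 pos [ 528.6 -305.9  148.9] yaw -2.47 gap 57.6 F [-0.25  0.55 -7.28]
 turn rad [-0.0002  0.0053  0.0109]  shift in cur tool [ 3.4 20.3 38.8]  after turn [ 3.4 20.3 38.9]
[477. 181.] [ 572.6 -294.9] (564.7, -303.2) (54.4, 51.7) 82.3 157.5 546
[479. 221.] [ 495.5 -293.6] (499.0, -286.6) (107.9, 62.4) 73.2 158.3 1232
```

Request:
{"name": "servo_tool", "arguments": {"plan": [[0, 0.003, 0.011, 3, 17, 0, 1], [0, 0, 0, 0, 3, 15, 1], [0, 0, 0, 0, 0, 17, 1], [0, 0, 0, 0, 0, 3, 1], [0, 0, 0, 0, 0, 0, 1], [0, 0, 0, 0, 0, 0, 1]]}}

```text
time_s: 5.55
ee_pos: [0.5334, -0.3223, 0.1124]
tcp_rot: [-3.139, 0.076, 0.002]
force: [0.0, -0.1, -6.8]
finger_gap: 0.0575
```

```bash
python3 -c "
from h import *
to(530.9,-326.3,95,-3.1)"
```

```text
t 5.55 pos [ 533.4 -322.3  112.4] yaw -2.76 gap 57.5 F [ 0.01 -0.12 -6.84]
 turn rad [-0.0017  0.0013  0.0059]  shift in cur tool [-2.3  4.2 17.4]  after turn [-2.3  4.2 17.4]
```

Request:
{"name": "servo_tool", "arguments": {"plan": [[-0.001, 0.001, 0.006, -2, 4, 0, 1], [0, 0, 0, 0, 0, 5, 1], [0, 0, 0, 0, 0, 4, 1], [0, 0, 0, 0, 0, 0, 1], [0, 0, 0, 0, 0, 0, 1]]}}

```text
time_s: 6.05
ee_pos: [0.5318, -0.3266, 0.1043]
tcp_rot: [3.14, -0.086, 0.003]
force: [0.7, -0.5, -7.1]
finger_gap: 0.0568
```

```bash
python3 -c "
from h import *
to(530.9,-326.3,95,-3.1)
c=capture('side');cv2.imwrite('pics/side2.png',c['pixels'][90:200,260:460].repeat(4,0).repeat(4,1))"
```

```text
t 6.05 pos [ 531.8 -326.6  104.3] yaw -3.13 gap 56.8 F [ 0.74 -0.45 -7.09]
 turn rad [ 0.0003 -0.0019 -0.0005]  shift in cur tool [-0.9 -0.3  9.3]  after turn [-0.9 -0.3  9.3]
```

View pics/side2.png

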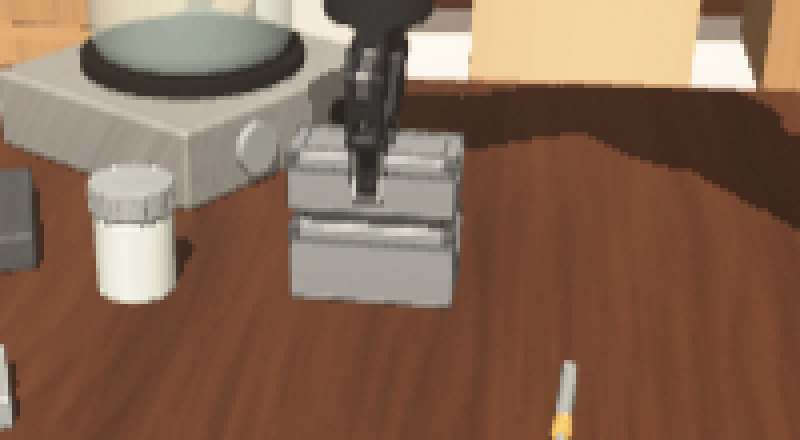

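The case hovers about 10 mm above the taller case. Its left edge is at crop column 289 and the base's at 290, so they line up. I'll lower it gently.

Request:
{"name": "servo_tool", "arguments": {"plan": [[0, 0, 0, -1, 0, 4, 1], [0, 0, 0, 0, 0, 4, 1], [0, 0, 0, 0, 0, 1, 1], [0, 0, 0, 0, 0, 0, 1]]}}

```text
time_s: 6.5
ee_pos: [0.5307, -0.3265, 0.0945]
tcp_rot: [3.14, -0.085, 0.003]
force: [-0.2, -0.6, -6.4]
finger_gap: 0.057
```

```bash
python3 -c "
from h import *
to(530.9,-326.3,95,-3.1)"
```

```text
t 6.5 pos [ 530.7 -326.5   94.5] yaw -3.12 gap 57.0 F [-0.19 -0.57 -6.37]
 turn rad [ 0.0003 -0.0019 -0.0003]  shift in cur tool [ 0.1 -0.2 -0.5]  after turn [ 0.1 -0.2 -0.5]
```

Request:
{"name": "servo_tool", "arguments": {"plan": [[0, 0, 0, 0, 0, 2, 1], [0, 0, 0, 0, 0, 0, 1]]}}

```text
time_s: 6.7
ee_pos: [0.5311, -0.3266, 0.0946]
tcp_rot: [3.14, -0.086, 0.004]
force: [-0.1, 0.3, -7.9]
finger_gap: 0.0571
```

Request:
{"name": "servo_tool", "arguments": {"plan": [[0, 0, 0, 0, 0, 3, 1], [0, 0, 0, 0, 0, 0, 1]]}}

```text
time_s: 6.9
ee_pos: [0.5315, -0.3269, 0.0947]
tcp_rot: [3.139, -0.086, 0.007]
force: [0.4, 0.4, -7.5]
finger_gap: 0.0573
```

Request:
{"name": "servo_tool", "arguments": {"plan": [[0, 0, 0, 0, 0, 2, 1], [0, 0, 0, 0, 0, 0, 0], [0, 0, 0, 0, 0, 0, 0], [0, 0, 0, 0, 0, 0, 0], [0, 0, 0, 0, 0, 0, 0]]}}

```text
time_s: 7.4
ee_pos: [0.533, -0.3277, 0.0944]
tcp_rot: [3.137, -0.087, 0.012]
force: [0.2, -0.4, 0.8]
finger_gap: 0.0851
```

```bash
python3 -c "
from h import *
to(530.9,-326.3,200,-3.1)"
```

```text
t 7.4 pos [ 533.  -327.7   94.4] yaw -3.16 gap 85.1 F [ 0.24 -0.38  0.77]
 turn rad [ 0.003  -0.008  -0.0011]  shift in cur tool [  -1.3   -1.  -105.7]  after turn [  -2.2   -1.3 -105.6]
```

Request:
{"name": "servo_tool", "arguments": {"plan": [[0, 0, 0, 0, -1, -15, 0], [0, -0.007, 0, 0, 0, -35, 0], [0, 0, 0, 0, -10, -30, 0], [0, 0, 0, 0, -40, -10, 0], [0, 0, 0.05, 0, -45, 0, 0], [0, 0, 0.06, 0, -45, 0, 0], [0, 0, 0.06, 0, -45, 0, 0], [0, 0, 0.06, 4, -45, 0, 0]]}}

```text
time_s: 8.2
ee_pos: [0.5642, -0.0994, 0.1945]
tcp_rot: [3.1, -0.475, 0.01]
force: [2.1, -0.1, 0.6]
finger_gap: 0.0853
```

```bash
python3 -c "
from h import *
to(527.7,120.7,100,-16)
c=capture('top');cv2.imwrite('pics/top3.png',c['pixels']);W=cloud(c)
for b in blobs(W,.09,.115,30,(.4,.65,-.45,-.2))+blobs(W,.052,.068,30,(.4,.65,-.45,-.2)): print(*b)"
```

```text
t 8.2 pos [564.2 -99.4 194.5] yaw -17.43 gap 85.3 F [ 2.06 -0.15  0.59]
 turn rad [ 0.0039 -0.007  -0.025 ]  shift in cur tool [-101.5 -199.4   93.1]  after turn [ -95.8 -201.5   94.5]
[497. 184.] [ 573.8 -352.4] (570.2, -350.7) (41.1, 14.1) -4.0 103.6 97
```

Request:
{"name": "servo_tool", "arguments": {"plan": [[0, 0, 0, -18, -40, 12, 0], [0, 0, 0, -18, -40, 20, 0], [0, 0, 0, -18, -40, 20, 0], [0, 0, 0, -18, -35, 20, 0], [0, 0, 0, -10, -15, 10, 0], [0, 0, 0, 0, 0, 0, 0], [0, 0, 0, 0, 0, 0, 0]]}}

```text
time_s: 8.95
ee_pos: [0.5417, 0.1009, 0.1172]
tcp_rot: [-3.105, 0.459, -0.025]
force: [0.6, -0.5, 0.2]
finger_gap: 0.0857
```

```bash
python3 -c "
from h import *
to(527.7,120.7,33,-16)
c=capture('top');cv2.imwrite('pics/top4.png',c['pixels']);W=cloud(c)
for b in blobs(W,.09,.115,30,(.4,.65,-.45,-.2))+blobs(W,.052,.068,30,(.4,.65,-.45,-.2)): print(*b)"
```

```text
t 8.95 pos [541.7 100.9 117.2] yaw -16.83 gap 85.7 F [ 0.63 -0.51  0.21]
 turn rad [-0.0047 -0.0155 -0.0145]  shift in cur tool [-20.4 -14.4  84. ]  after turn [-18.9 -15.1  84.2]
[484. 206.] [ 529.8 -324.5] (531.8, -326.6) (123.4, 59.2) -3.3 103.4 1880
[465. 211.] [ 525.6 -300.8] (526.4, -300.0) (125.7, 37.1) 13.6 57.9 172
```

Request:
{"name": "servo_tool", "arguments": {"plan": [[-0.005, -0.015, -0.015, -19, -15, 0, 0], [0, 0, 0, 0, 0, 0, 0], [0, 0, 0, 0, 0, 0, 0]]}}

```text
time_s: 9.3
ee_pos: [0.5299, 0.1169, 0.1197]
tcp_rot: [3.11, -0.445, 0.006]
force: [0.5, -0.3, 0.2]
finger_gap: 0.0854
```

```bash
python3 -c "
from h import *
to(527.7,120.7,33,-16)"
```

```text
t 9.3 pos [529.9 116.9 119.7] yaw -16.29 gap 85.4 F [ 0.53 -0.33  0.2 ]
 turn rad [-0.0005 -0.0037 -0.0051]  shift in cur tool [-3.5 -3.  86.7]  after turn [-3.2 -3.  86.7]
```

Request:
{"name": "servo_tool", "arguments": {"plan": [[0, -0.003, -0.005, -3, -3, 15, 0], [0, 0, 0, 0, 0, 30, 0], [0, 0, 0, 0, 0, 25, 0], [0, 0, 0, 0, 0, 12, 0], [0, 0, 0, 0, 0, 0, 0], [0, 0, 0, 0, 0, 0, 0]]}}

```text
time_s: 9.9
ee_pos: [0.5308, 0.1162, 0.0355]
tcp_rot: [-3.109, 0.447, -0.007]
force: [0.1, -0.2, 0.4]
finger_gap: 0.0856
```

```bash
python3 -c "
from h import *
to(527.7,120.7,33,-16)"
```

```text
t 9.9 pos [530.8 116.2  35.5] yaw -16.36 gap 85.6 F [ 0.1  -0.17  0.45]
 turn rad [-0.0016 -0.0045 -0.0063]  shift in cur tool [-4.3 -3.4  2.5]  after turn [-4.2 -3.5  2.5]
```

Request:
{"name": "servo_tool", "arguments": {"plan": [[-0.001, -0.004, -0.006, -5, -5, 2, 0], [0, 0, 0, 0, 0, 0, 0], [0, 0, 0, 0, 0, 0, 0]]}}

```text
time_s: 10.2
ee_pos: [0.5283, 0.1232, 0.0355]
tcp_rot: [-3.109, 0.437, -0.005]
force: [0.1, 0.9, 0.0]
finger_gap: 0.0855
```

```bash
python3 -c "
from h import *
to(527.7,120.7,33,-16)"
```

```text
t 10.2 pos [528.3 123.2  35.5] yaw -16.0 gap 85.5 F [0.13 0.85 0.  ]
 turn rad [-0.0022 -0.0026  0.    ]  shift in cur tool [0.1 2.5 2.5]  after turn [0.1 2.5 2.5]
```

Request:
{"name": "servo_tool", "arguments": {"plan": [[0, -0.003, 0, 0, 2, 2, 0], [0, 0, 0, 0, 0, 0, 1], [0, 0, 0, 0, 0, 0, 1], [0, 0, 0, 0, 0, 0, 1], [0, 0, 0, 0, 0, 0, 1], [0, 0, 0, 0, 0, 0, 1]]}}

```text
time_s: 10.8
ee_pos: [0.5281, 0.1212, 0.0345]
tcp_rot: [-3.108, 0.437, -0.002]
force: [-0.7, 0.0, 0.7]
finger_gap: 0.0571
```

```bash
python3 -c "
from h import *
to(527.7,120.7,33,-16)"
```

```text
t 10.8 pos [528.1 121.2  34.5] yaw -16.0 gap 57.1 F [-0.73  0.01  0.66]
 turn rad [-0.003  -0.0006  0.    ]  shift in cur tool [-0.3  0.6  1.5]  after turn [-0.3  0.6  1.5]
```

Request:
{"name": "servo_tool", "arguments": {"plan": [[0, 0, 0, 0, 0, -6, 1], [0, 0, 0, 0, 0, -15, 1], [0, 0, 0, 0, 0, -15, 1], [0, 0, 0, 0, 0, -6, 1], [0, 0, 0, 0, 0, 0, 1], [0, 0, 0, 0, 0, 0, 1], [0, 0, 0, 0, 0, 0, 1]]}}

```text
time_s: 11.5
ee_pos: [0.528, 0.1209, 0.0805]
tcp_rot: [-3.108, 0.437, -0.002]
force: [0.4, 0.0, -2.1]
finger_gap: 0.0574
```

Request:
{"name": "servo_tool", "arguments": {"plan": [[0, 0, 0, 0, 0, 0, 1]]}}

```text
time_s: 11.6
ee_pos: [0.5278, 0.1209, 0.0801]
tcp_rot: [-3.108, 0.437, -0.001]
force: [0.2, -0.9, -2.1]
finger_gap: 0.0571
```

Request:
{"name": "servo_tool", "arguments": {"plan": [[0, 0, 0, 0, 0, 0, 1]]}}

```text
time_s: 11.7
ee_pos: [0.5276, 0.1208, 0.0798]
tcp_rot: [-3.109, 0.437, -0.0]
force: [-0.2, -0.2, -2.6]
finger_gap: 0.0569
```

Case Q pulls about 2.2 N, so it is the lightest, and I set it back down.

Request:
{"name": "servo_tool", "arguments": {"plan": [[0, 0, 0, 0, 0, 10, 1], [0, 0, 0, 0, 0, 15, 1], [0, 0, 0, 0, 0, 12, 1], [0, 0, 0, 0, 0, 3, 1], [0, 0, 0, 0, 0, 0, 1], [0, 0, 0, 0, 0, 0, 1]]}}

```text
time_s: 12.3
ee_pos: [0.5269, 0.1207, 0.0354]
tcp_rot: [-3.11, 0.437, 0.003]
force: [-1.5, 0.3, -2.2]
finger_gap: 0.0572
```

Request:
{"name": "servo_tool", "arguments": {"plan": [[0, 0, 0, 0, 0, 3, 1], [0, 0, 0, 0, 0, 0, 0], [0, 0, 0, 0, 0, 0, 0], [0, 0, 0, 0, 0, 0, 0], [0, 0, 0, 0, 0, 0, 0], [0, 0, 0, 0, 0, -20, 0], [0, 0, 0, 0, 0, -35, 0], [0, 0, 0, 0, 0, -40, 0]]}}

```text
time_s: 13.1
ee_pos: [0.5258, 0.1202, 0.1289]
tcp_rot: [3.111, -0.437, -0.008]
force: [1.0, 0.4, -0.6]
finger_gap: 0.0858
```

```bash
python3 -c "
from h import *
to(561.5,333,100,41.6)"
```

```text
t 13.1 pos [525.8 120.2 128.9] yaw -16.0 gap 85.8 F [ 1.03  0.41 -0.56]
 turn rad [-0.0017  0.0054 -1.0053]  shift in cur tool [ -24.2 -214.4   28.8]  after turn [ 168.  -135.4   28.9]
```

Request:
{"name": "servo_tool", "arguments": {"plan": [[0, 0, -0.126, -2, -20, 0, 0], [0, 0, -0.126, 0, -30, 0, 0], [0, 0, -0.126, 4, -30, 0, 0], [0, 0, -0.126, 8, -29, 0, 0], [0, 0, -0.126, 11, -28, 5, 0], [0, 0, -0.126, 15, -26, 5, 0], [0, 0, -0.126, 15, -20, 5, 0], [0, 0, -0.11, 7, -7, 5, 0]]}}

```text
time_s: 13.9
ee_pos: [0.5616, 0.3296, 0.1161]
tcp_rot: [-2.925, -1.142, -0.01]
force: [0.5, -0.4, 0.3]
finger_gap: 0.0857
```

Request:
{"name": "servo_tool", "arguments": {"plan": [[0, 0, 0, 0, 0, 0, 0], [0, 0, 0, 0, 0, 0, 0]]}}

```text
time_s: 14.1
ee_pos: [0.561, 0.3304, 0.115]
tcp_rot: [-2.925, -1.143, -0.007]
force: [-0.1, -0.9, 0.3]
finger_gap: 0.0853
```

```bash
python3 -c "
from h import *
to(561.5,333,35,41.6)"
```

```text
t 14.1 pos [561.  330.4 115. ] yaw 42.7 gap 85.3 F [-0.13 -0.9   0.29]
 turn rad [ 0.0001 -0.0048  0.0191]  shift in cur tool [ 1.8 -1.6 80. ]  after turn [ 2.1 -1.6 80. ]
```

Request:
{"name": "servo_tool", "arguments": {"plan": [[0, -0.004, 0.019, 2, -2, 10, 0], [0, 0, 0, 0, 0, 25, 0], [0, 0, 0, 0, 0, 25, 0], [0, 0, 0, 0, 0, 15, 0], [0, 0, 0, 0, 0, 3, 0], [0, 0, 0, 0, 0, 0, 0]]}}

```text
time_s: 14.7
ee_pos: [0.5626, 0.3297, 0.0345]
tcp_rot: [2.946, 1.085, 0.003]
force: [0.0, 0.7, 0.2]
finger_gap: 0.0852
```

```bash
python3 -c "
from h import *
to(561.5,333,34,41.6)"
```

```text
t 14.7 pos [562.6 329.7  34.5] yaw 40.43 gap 85.2 F [0.03 0.67 0.23]
 turn rad [ 0.003  -0.0008 -0.0204]  shift in cur tool [ 1.3 -3.3  0.5]  after turn [ 1.4 -3.2  0.5]
```

Request:
{"name": "servo_tool", "arguments": {"plan": [[0.002, 0, -0.019, 1, -3, 0, 0], [0, 0, 0, 0, 0, 0, 0], [0, 0, 0, 0, 0, 0, 0]]}}

```text
time_s: 15.0
ee_pos: [0.5623, 0.3332, 0.0368]
tcp_rot: [2.937, 1.114, 0.006]
force: [0.0, 0.9, 0.8]
finger_gap: 0.0853
```

```bash
python3 -c "
from h import *
to(561.5,333,34,41.6)"
```

```text
t 15.0 pos [562.3 333.2  36.8] yaw 41.54 gap 85.3 F [0.01 0.86 0.83]
 turn rad [ 0.0014 -0.0035 -0.001 ]  shift in cur tool [-0.8 -0.4  2.8]  after turn [-0.8 -0.4  2.8]
```

Request:
{"name": "servo_tool", "arguments": {"plan": [[0, -0.003, 0, -1, 0, 3, 0], [0, 0, 0, 0, 0, 0, 1], [0, 0, 0, 0, 0, 0, 1], [0, 0, 0, 0, 0, 0, 1], [0, 0, 0, 0, 0, 0, 1], [0, 0, 0, 0, 0, 0, 1]]}}

```text
time_s: 15.6
ee_pos: [0.5621, 0.3329, 0.035]
tcp_rot: [2.937, 1.113, 0.004]
force: [-0.5, 0.3, 0.8]
finger_gap: 0.0575
```

```bash
python3 -c "
from h import *
to(561.5,333,34,41.6)"
```

```text
t 15.6 pos [562.1 332.9  35. ] yaw 41.52 gap 57.5 F [-0.52  0.28  0.82]
 turn rad [ 0.0015 -0.0021 -0.0015]  shift in cur tool [-0.4 -0.4  1. ]  after turn [-0.4 -0.4  1. ]
```

Request:
{"name": "servo_tool", "arguments": {"plan": [[0, 0, 0, 0, 0, -6, 1], [0, 0, 0, 0, 0, -15, 1], [0, 0, 0, 0, 0, -15, 1], [0, 0, 0, 0, 0, -6, 1], [0, 0, 0, 0, 0, 0, 1], [0, 0, 0, 0, 0, 0, 1], [0, 0, 0, 0, 0, 0, 1]]}}

```text
time_s: 16.3
ee_pos: [0.5618, 0.3325, 0.0811]
tcp_rot: [2.937, 1.113, 0.004]
force: [0.6, -0.2, -3.9]
finger_gap: 0.0572
```

Request:
{"name": "servo_tool", "arguments": {"plan": [[0, 0, 0, 0, 0, 0, 1]]}}

```text
time_s: 16.4
ee_pos: [0.5616, 0.3324, 0.0807]
tcp_rot: [2.937, 1.113, 0.003]
force: [-0.6, -0.5, -4.9]
finger_gap: 0.0571
```

Request:
{"name": "servo_tool", "arguments": {"plan": [[0, 0, 0, 0, 0, -10, 1]]}}

```text
time_s: 16.5
ee_pos: [0.5608, 0.332, 0.0895]
tcp_rot: [2.936, 1.113, -0.001]
force: [-0.8, -0.4, -3.6]
finger_gap: 0.0572
```

```bash
python3 -c "
from h import *
to(528,60,200,10)
c=capture('top');cv2.imwrite('pics/top5.png',c['pixels']);W=cloud(c)
for b in blobs(W,.09,.115,30,(.4,.65,-.45,-.2))+blobs(W,.052,.068,30,(.4,.65,-.45,-.2))+blobs(W,.036,.051,30,(.4,.65,-.45,.2)): print(*b)"
```

```text
t 16.5 pos [560.8 332.   89.5] yaw 41.52 gap 57.2 F [-0.79 -0.35 -3.61]
 turn rad [0.0016 0.001  0.55  ]  shift in cur tool [-205.  182. -110.]  after turn [ -79.5  262.1 -110.5]
[484. 206.] [ 530.  -324.6] (531.6, -326.7) (123.3, 58.9) -3.7 103.3 1884
[465. 212.] [ 523.  -300.5] (526.2, -299.7) (125.1, 35.0) 13.8 58.0 176
[461. 209.] [ 529.6 -297.8] (531.9, -297.7) (118.7, 2.7) -2.8 44.2 128
[268. 214.] [525.8 119.9] (526.6, 120.5) (122.6, 58.9) -16.1 43.8 1461
```

Case R pulls about 4.2 N, so it is the second heaviest. Case 1 on the column reads (531.6, -326.7) against (530.5, -326.6) for the base. I'll carry R over.

Request:
{"name": "servo_tool", "arguments": {"plan": [[0, 0, 0, 0, 0, -25, 1], [0, 0, 0.08, 0, 0, -35, 1], [0, 0, 0.12, -10, 8, -35, 1], [0, 0, 0.12, -16, 20, -20, 1], [0, 0, 0.12, -16, 32, 0, 1], [0, 0, 0.12, -12, 37, 0, 1], [0, 0, 0.1, -8, 40, 0, 1], [0, 0, 0.06, -4, 40, 0, 1]]}}

```text
time_s: 17.35
ee_pos: [0.5449, 0.1405, 0.2147]
tcp_rot: [-3.135, 0.022, -0.008]
force: [1.3, -0.5, -3.7]
finger_gap: 0.0574
```

```bash
python3 -c "
from h import *
to(531.3,-326.5,190,-3.2)"
```

```text
t 17.35 pos [544.9 140.5 214.7] yaw -0.8 gap 57.4 F [ 1.26 -0.51 -3.65]
 turn rad [-0.0065 -0.005   0.0418]  shift in cur tool [ -7.2 467.3  21.7]  after turn [ 12.5 467.   24.7]
```

Request:
{"name": "servo_tool", "arguments": {"plan": [[-0.006, -0.005, 0.02, 0, 42, 0, 1], [0, 0, 0, 0, 42, 0, 1], [0, 0, 0, 0, 42, 0, 1], [0, 0, 0, 0, 42, 0, 1], [0, 0, 0, 0, 42, 0, 1], [0, 0, 0, 0, 42, 0, 1], [0, 0, 0, 0, 40, 0, 1], [0, 0, 0, 0, 35, 0, 1]]}}

```text
time_s: 18.15
ee_pos: [0.5321, -0.1992, 0.219]
tcp_rot: [-3.14, 0.056, -0.01]
force: [0.8, 0.4, -4.3]
finger_gap: 0.0572
```

```bash
python3 -c "
from h import *
to(531.3,-326.5,190,-3.2)"
```

```text
t 18.15 pos [ 532.1 -199.2  219. ] yaw -2.06 gap 57.2 F [ 0.76  0.43 -4.31]
 turn rad [-0.0013 -0.0065  0.0199]  shift in cur tool [  3.5 127.3  28.9]  after turn [  6.3 127.2  29. ]
```

Request:
{"name": "servo_tool", "arguments": {"plan": [[0, -0.006, 0.01, 2, 35, 4, 1], [0, 0, 0.008, 2, 35, 7, 1], [0, 0, 0, 2, 27, 7, 1], [0, 0, 0, 0, 14, 7, 1], [0, 0, 0, 0, 5, 0, 1], [0, 0, 0, 0, 0, 0, 1], [0, 0, 0, 0, 0, 0, 1]]}}

```text
time_s: 18.85
ee_pos: [0.5316, -0.3232, 0.1957]
tcp_rot: [-3.14, 0.092, -0.005]
force: [0.4, 0.3, -3.7]
finger_gap: 0.0572
```

```bash
python3 -c "
from h import *
to(531.3,-326.5,155,-3.2)"
```

```text
t 18.85 pos [ 531.6 -323.2  195.7] yaw -3.37 gap 57.2 F [ 0.44  0.27 -3.68]
 turn rad [-0.0007 -0.0033 -0.0029]  shift in cur tool [-0.3  3.4 40.7]  after turn [-0.1  3.3 40.7]
```

Request:
{"name": "servo_tool", "arguments": {"plan": [[0, -0.003, -0.003, 0, 3, 8, 1], [0, 0, 0, 0, 0, 14, 1], [0, 0, 0, 0, 0, 12, 1], [0, 0, 0, 0, 0, 5, 1], [0, 0, 0, 0, 0, 0, 1], [0, 0, 0, 0, 0, 0, 1]]}}

```text
time_s: 19.45
ee_pos: [0.5326, -0.3222, 0.1531]
tcp_rot: [-3.138, 0.079, 0.0]
force: [0.7, 0.8, -4.0]
finger_gap: 0.057
```

```bash
python3 -c "
from h import *
to(531.3,-326.5,140,-3.2)"
```

```text
t 19.45 pos [ 532.6 -322.2  153.1] yaw -2.9 gap 57.0 F [ 0.67  0.78 -4.01]
 turn rad [-0.0023  0.0001  0.0053]  shift in cur tool [-1.1  4.4 13.1]  after turn [-1.1  4.3 13.1]
```

Request:
{"name": "servo_tool", "arguments": {"plan": [[-0.002, 0, 0.005, -1, 4, 2, 1], [0, 0, 0, 0, 0, 3, 1], [0, 0, 0, 0, 0, 0, 1], [0, 0, 0, 0, 0, 0, 1]]}}

```text
time_s: 19.85
ee_pos: [0.5316, -0.327, 0.1485]
tcp_rot: [3.14, -0.089, 0.002]
force: [-0.7, 0.3, -4.1]
finger_gap: 0.0571
```

```bash
python3 -c "
from h import *
to(531.3,-326.5,140,-3.2)
c=capture('side');cv2.imwrite('pics/side6.png',c['pixels'][70:190,260:460].repeat(4,0).repeat(4,1))"
```

```text
t 19.85 pos [ 531.6 -327.   148.5] yaw -3.23 gap 57.1 F [-0.66  0.32 -4.09]
 turn rad [ 0.0006 -0.0011 -0.0006]  shift in cur tool [-0.3 -0.5  8.5]  after turn [-0.3 -0.5  8.5]
```

View pics/side6.png

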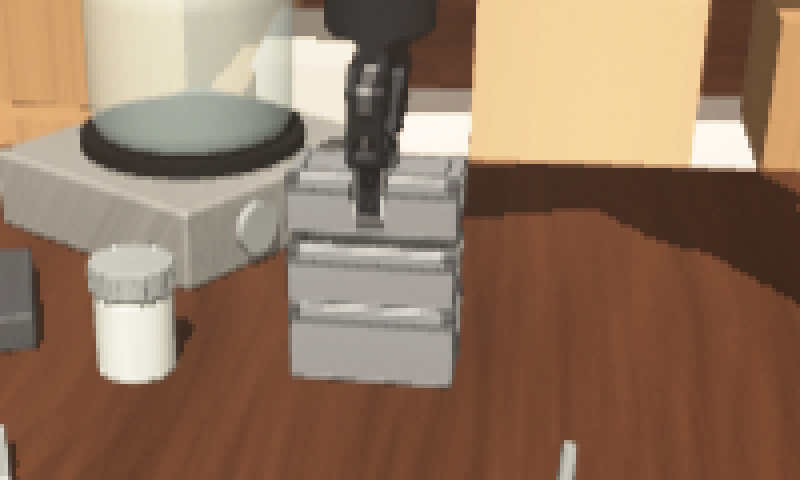

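All three left edges sit at crop column 289–290, and the third case hovers a few mm above the column. I'll lower it gently.

Request:
{"name": "servo_tool", "arguments": {"plan": [[0, 0, 0, 0, 0, 4, 1], [0, 0, 0, 0, 0, 4, 1], [0, 0, 0, 0, 0, 1, 1], [0, 0, 0, 0, 0, 0, 1]]}}

```text
time_s: 20.3
ee_pos: [0.5318, -0.3269, 0.139]
tcp_rot: [3.14, -0.088, 0.002]
force: [-0.5, -0.3, 1.6]
finger_gap: 0.0574
```

Request:
{"name": "servo_tool", "arguments": {"plan": [[0, 0, 0, 0, 0, 2, 1], [0, 0, 0, 0, 0, 0, 1]]}}

```text
time_s: 20.5
ee_pos: [0.532, -0.3272, 0.1396]
tcp_rot: [3.139, -0.089, 0.004]
force: [0.6, 0.4, -5.6]
finger_gap: 0.0572
```

In contact at the expected height (139 mm). I'll release and withdraw.

Request:
{"name": "servo_tool", "arguments": {"plan": [[0, 0, 0, 0, 0, 2, 1], [0, 0, 0, 0, 0, 0, 0], [0, 0, 0, 0, 0, 0, 0], [0, 0, 0, 0, 0, 0, 0], [0, 0, 0, 0, 0, 0, 0]]}}

```text
time_s: 21.0
ee_pos: [0.533, -0.3276, 0.1393]
tcp_rot: [3.138, -0.089, 0.008]
force: [-0.2, 0.5, 0.2]
finger_gap: 0.0851
```

Request:
{"name": "servo_tool", "arguments": {"plan": [[0, 0, 0, 0, 0, -10, 0], [0, 0, 0, 0, 0, -25, 0], [0, 0, 0, 0, 0, -30, 0], [0, 0, 0, 0, 0, -30, 0], [0, 0, 0, 0, -25, -10, 0], [0, 0, 0, 0, -40, 0, 0], [0, 0, 0, 0, -40, 0, 0], [0, 0, 0, 0, -40, 0, 0]]}}

```text
time_s: 21.8
ee_pos: [0.5399, -0.1844, 0.2526]
tcp_rot: [3.135, -0.104, 0.012]
force: [0.9, 0.1, -0.2]
finger_gap: 0.0851
```

Request:
{"name": "servo_tool", "arguments": {"plan": [[0, 0, 0, 0, -40, 0, 0], [0, 0, 0, 0, -40, 0, 0], [0, 0, 0, 0, -40, 0, 0], [0, 0, 0, 0, -20, 0, 0], [0, 0, 0, 0, 0, 0, 0], [0, 0, 0, 0, 0, 0, 0]]}}

```text
time_s: 22.4
ee_pos: [0.5494, -0.0332, 0.2568]
tcp_rot: [3.136, -0.092, 0.02]
force: [-0.7, -1.4, -0.1]
finger_gap: 0.0855
```

```bash
python3 -c "
from h import *
to(528,60,200,10)
for n in('top','side'):
  c=capture(n);cv2.imwrite(f'pics/{n}7.png',c['pixels']);W=cloud(c)
  r=(.4,.65,-.45,.2)
  for lo,hi in((.135,.16),(.09,.115),(.052,.068),(.036,.051)):
    for b in blobs(W,lo,hi,30,r): print(n,*b)"
```

```text
t 22.4 pos [549.4 -33.2 256.8] yaw -3.37 gap 85.5 F [-0.66 -1.36 -0.06]
 turn rad [ 0.0048 -0.0123 -0.2334]  shift in cur tool [-27.6 -92.   56.1]  after turn [ -4.9 -95.5  56.8]
top [493. 203.] [ 530.8 -324.8] (531.9, -326.6) (123.0, 59.4) -3.0 147.3 2116
top [473. 209.] [ 524.1 -301.6] (522.4, -302.9) (132.6, 51.3) 21.2 101.2 326
top [465. 212.] [ 523.  -300.6] (526.4, -299.8) (125.4, 35.0) 13.7 57.9 177
top [461. 210.] [ 528.5 -297.7] (531.8, -297.5) (118.7, 2.8) -2.8 44.3 122
top [267. 215.] [523.6 121.9] (526.6, 120.5) (122.7, 58.9) -16.2 43.8 1387
side [356. 116.] [ 525.3 -314.8] (528.4, -323.9) (115.5, 61.6) -3.4 148.0 458
side [353. 132.] [ 529.5 -300.2] (524.7, -302.7) (130.9, 52.7) 18.3 102.1 372
side [354. 146.] [ 527.5 -299.9] (519.3, -301.6) (132.4, 58.7) 22.1 59.7 231
side [352. 152.] [ 530.8 -298.3] (529.2, -298.3) (121.8, 22.2) 5.0 43.5 200
side [337. 240.] [524.4 127.6] (527.0, 123.0) (124.9, 60.8) -16.1 44.2 1186
```

View pics/side7.png

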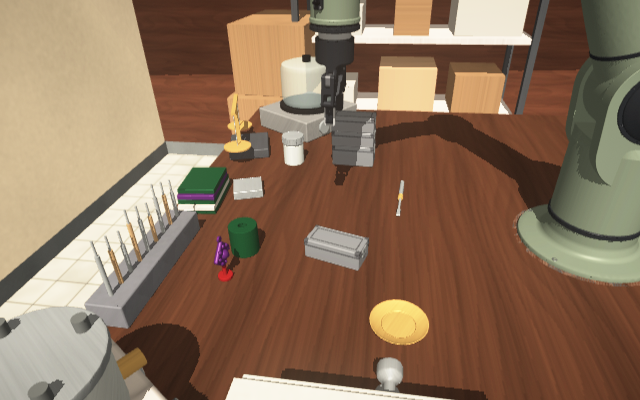

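View pics/top7.png

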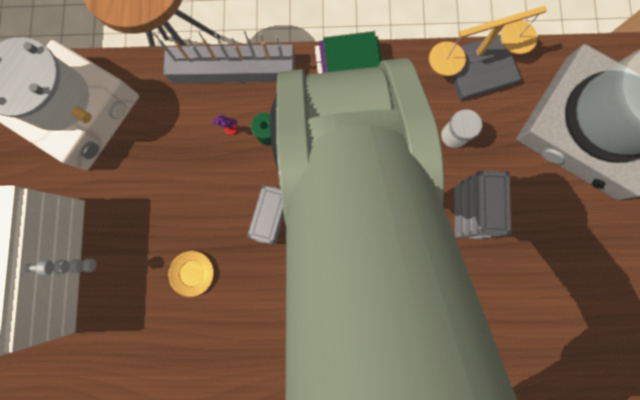

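The pictures show the three-high column upright near (355,140) in the side view and (483,205) in the top view. The lightest case is at (336,245) in the side view, and the bystanders are undisturbed. Handing in.

```bash
python3 -c "
from h import *
print(sign_off())"
```

```text
the job is handed in; nothing more can be done
None
```

I stacked the heaviest case on the taller one and the second heaviest on top of it. The lightest is back where it was, and I handed the job in after about 22 s of the 72 s allowed. No verdict was reported.

**Weights:** I lifted all three cases. The pull was about 7.4 N for the case that started at (0.562, -0.119), 4.2 N for the one at (0.561, 0.333) and 2.2 N for the one at (0.527, 0.121). The first two are the heaviest and second heaviest. Single readings scattered by about 0.5–1 N, which is too little to confuse the three.

**Last checks, from the top camera:**

| | Centre x, y (mm) | Lid height (mm) | Turn (degrees) |
|---|---|---|---|
| Taller case, before stacking | 530.5, -326.6 | 59.5 | -3.1 |
| Heaviest case, after placing | 531.6, -326.7 | 103.3 | -3.3 to -3.7 |
| Second heaviest case, on top | 531.9, -326.6 | 147.3 | -3.0 |

- **Column:** both stacked cases sit within about 1.5 mm of the taller case's centre and are turned by less than 1 degree. The visible lid strip of the taller case did not move.
- **Lightest case:** it lies flat, about 1 mm from where it started.
- **Bystanders:** the canister, pendant, pan and carver look undisturbed in the last pictures. The wax tube was half hidden by the arm from above but stands in place in the side view. I judged these by eye and did not measure them again.

**Disagreements:**
- The side camera put the top case at (528.4, -323.9), about 3–4 mm from the top camera's reading. Its view of that lid was incomplete, so I trusted the top camera.
- The force reading did not clearly show the heaviest case touching down. I judged contact from the tool stopping at the expected height, about 94.5 mm, and then released it.

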